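Unstack the thread spools onto their pins

ROBOT

A 6-joint arm with a two-finger parallel gripper is mounted at the origin on the work surface. World frame = base frame: x ahead of the robot, y to its left, z up, the work surface at z = 0. Lengths are in m, angles in degrees, forces in N, time in s.
With the tool pointing down it reaches from about 0.3 to 0.95 m from the base axis. Payload 3.1 kg.
Tool frame: the origin (TCP) lies between the finger pads; the fingertips stand 8 mm ahead of it and the grasp point (between the pads) lies 11 mm behind it (bot.nose_length is the distance from the TCP to the fingertips, in m); z points along the fingers, y is the line along which they close (so a half turn about z gives the same grasp; the last joint's range is limited). The gripper opens to 85 mm and grips with 20 to 120 N. Pads are 22 mm wide; open, the fingers measure 114 mm over their backs; the gripper's body (76 mm by 85 mm) begins 54 mm behind the grasp point. The pads swing forward as they close: fully open they stand 13 mm farther back than shut.
Start: joints at [62.699, 17.653, 93.61, -0, 68.738, -3.994], TCP at [0.247, 0.574, 0.239] pointing down, gripper open.
Joint ranges: [-175.34, 175.34], [-45.06, 112.39], [2.9, 150.54], [-68.45, 248.45], [3.09, 151.38], [-168.51, 168.51]. Speed limits (degrees/s): [159.86, 159.86, 180, 180, 180, 180].

INTERFACE

Orientations are given as [roll, pitch, yaw] about the fixed x, y, z axes, in that order (R = Rz(yaw) Ry(pitch) Rx(roll)).
In Python, from workcell import telemetry, cams, job_done, bot gives the robot as it stands.
- The arm moves only by the tool servo_tool, never from a script. Its argument "motion" is text: rows parted by semicolons, each of 6 numbers parted by spaces: the shift along the tool's x, y, z normalised to -1 to 1, where 1 is 0.04 m, then the turn, a rotation vector about the tool's x, y, z normalised to -1 to 1, where 1 is 5 degrees. A call has exactly 5 rows; each row shifts and turns the commanded pose from where the row before left it, along the tool's axes as they then stand; what a row does not reach is not made up. A row lasts 1/12 s, in which the tool goes at most 41.7 mm and 7.16 degrees, less where a joint would pass 70% of its speed; a pose out of reach is approached as far as the arm can. A call with a number of a shift or a turn outside -1 to 1 is refused whole. A call with a gripper value outside its range is refused whole. "grip" is the opening, from 0 (shut) to 1 (fully open), set as the call begins (left out, the last holds). The fingers move at their own pace and stop on an object; "squeeze" is the grip in N (left out, the last holds). Time passes only in rows, so rows that do not move let the fingers close, or fill a call up. It gives the time, the measured TCP pose, the force, the opening and the grip force at its end, in the units of the state.
- telemetry.get_obs(): the state, without advancing time (a new reading comes with each control period).
- cams.capture(name): name is "scene" or "top"; returns the picture (480x640x3 uint8, red, green, blue); there is no depth.
- cams.camera_params(name): a dict with "fx", "fy", "cx", "cy" (pixels), "view" (4x4, takes a point from world to camera coordinates). Camera axes: x right, y down, z forward; pixel columns grow to the right and rows downward; lengths in m; the calibration is good to about 2 mm. A picture is of the moment at which its call begins. camera_params takes no time and is no camera call.
- job_done(): hands the job in; it is judged then, once.
The state is a dict: "time_s": time; "joints": joint angles; "qd": joint speeds; "effort": joint torques, N m; "eef_pos": TCP position; "ee_rot": TCP orientation; "wrist_force": force on the tool from outside, world axes, zero at the start; "wrist_torque": the same for the moment, N m; "finger_gap": finger opening in m; "finger_force": force on a finger pad.
Only numpy, scipy, OpenCV 4.12 (cv2) and the standard library are available. Lean on these libraries where they do the work, as an engineer would, in place of code of your own. Each camera call takes 0.05 s, during which the arm holds its last target. There are 200 camera calls.

TASK

The thread for this afternoon's sewing has been left in two stacks of spools. Take the stacks apart and put each spool upright over the pin of the holder of its own colour, seated flat on the holder's base. Do not tip any spool over on the way.

Things in the scene. Friction and masses are not known exactly. Their poses are not given: they have to be found in the camera images.
- red_spool: large red spool of thread, red all over: upright straight-sided tube 66 mm across, 45 mm high, flat closed top, 24 mm wide bore from below, 33 mm deep, 30 to 155 g. At the start it stands on the table at the bottom of one of two stacks (who lies on whom varies; loose, up to 5 mm off-centre). Origin: centre of its underside, z up along the bore.
- blue_spool: large blue spool of thread, blue all over: upright straight-sided tube 66 mm across, 45 mm high, flat closed top, 24 mm wide bore from below, 33 mm deep, 30 to 155 g. At the start it stands on the table at the bottom of one of two stacks (who lies on whom varies; loose, up to 5 mm off-centre). Origin: centre of its underside, z up along the bore.
- green_spool: medium green spool of thread, green all over: upright straight-sided tube 52 mm across, 40 mm high, flat closed top, 24 mm wide bore from below, 33 mm deep, 30 to 155 g. At the start it rests on a large spool (who lies on whom varies; loose, up to 5 mm off-centre). Origin: centre of its underside, z up along the bore.
- yellow_spool: medium yellow spool of thread, yellow all over: upright straight-sided tube 52 mm across, 40 mm high, flat closed top, 24 mm wide bore from below, 33 mm deep, 30 to 155 g. At the start it rests on a large spool (who lies on whom varies; loose, up to 5 mm off-centre). Origin: centre of its underside, z up along the bore.
- violet_spool: small violet spool of thread, violet all over: upright straight-sided tube 39 mm across, 36 mm high, flat closed top, 24 mm wide bore from below, 31 mm deep, 30 to 155 g. At the start it rests on one of the medium spools, top of the taller stack (who lies on whom varies; loose, up to 5 mm off-centre). Origin: centre of its underside, z up along the bore.
- red_holder: red spool holder, fixed to the table: a round red base 80 mm across and 8 mm thick with a steel pin 8 mm across standing in the middle, its rounded tip 38 mm above the table. Origin at the centre of the underside of the base, z up. A spool seated on it has its underside 8 mm above the table.
- blue_holder: blue spool holder, fixed to the table: a round blue base 80 mm across and 8 mm thick with a steel pin 8 mm across standing in the middle, its rounded tip 38 mm above the table. Origin at the centre of the underside of the base, z up. A spool seated on it has its underside 8 mm above the table.
- green_holder: green spool holder, fixed to the table: a round green base 80 mm across and 8 mm thick with a steel pin 8 mm across standing in the middle, its rounded tip 38 mm above the table. Origin at the centre of the underside of the base, z up. A spool seated on it has its underside 8 mm above the table.
- yellow_holder: yellow spool holder, fixed to the table: a round yellow base 80 mm across and 8 mm thick with a steel pin 8 mm across standing in the middle, its rounded tip 38 mm above the table. Origin at the centre of the underside of the base, z up. A spool seated on it has its underside 8 mm above the table.
- violet_holder: violet spool holder, fixed to the table: a round violet base 80 mm across and 8 mm thick with a steel pin 8 mm across standing in the middle, its rounded tip 38 mm above the table. Origin at the centre of the underside of the base, z up. A spool seated on it has its underside 8 mm above the table.
Things that resemble listed ones, but are neither listed nor needed, are in the scene too. There is more than one size of the green_spool; the one meant has the size given above.

How it is judged (in metres and radians):
At the end, for the whole second after the job is handed in: Each of the five spools stands at rest over the pin of the holder of its own colour: its axis within 11 mm of the pin's, its underside 8 mm (within 3 mm) above the holder's underside, tilted less than 0.1 rad (horizontal distance between red_spool and red_holder below 0.011 m and z of red_spool in the frame of red_holder between 0.005 and 0.011 m and angle between each of red_spool, blue_spool, green_spool, yellow_spool, violet_spool's own z axis and vertical below 0.1 rad and linear speed of each of red_spool, blue_spool, green_spool, yellow_spool, violet_spool below 0.02 m/s and horizontal distance between blue_spool and blue_holder below 0.011 m and z of blue_spool in the frame of blue_holder between 0.005 and 0.011 m and horizontal distance between green_spool and green_holder below 0.011 m and z of green_spool in the frame of green_holder between 0.005 and 0.011 m and horizontal distance between yellow_spool and yellow_holder below 0.011 m and z of yellow_spool in the frame of yellow_holder between 0.005 and 0.011 m and horizontal distance between violet_spool and violet_holder below 0.011 m and z of violet_spool in the frame of violet_holder between 0.005 and 0.011 m); the robot touches nothing.
It fails at once if a spool is tipped over (more than 0.8 rad from upright) (angle between any of red_spool, blue_spool, green_spool, yellow_spool, violet_spool's own z axis and vertical above 0.8 rad).
It also fails if it takes over 128 s, if anything falls off the work surface, if the arm or the gripper's body presses on something with over 40 N, if the wrist force passes 120 N, or if a joint passes its speed limit or range.

## Working session

There is one attempt and no reset: what is moved stays moved. The work goes in short steps, Python scripts to look and compute and a tool call to move; the robot and the scene stay as the last step left them, time stands still between calls to the robot, and variables do not carry over. Pictures are saved under pics/ and viewed, at most 14 in all, crops included, and the job is handed in when it is done.

Besides the shell and the picture viewer there is one more tool, called after ">>>" as a command line: name --argument value ..., lists and objects as JSON in quotes. servo_tool: Moves the arm, as the interface text tells. Scaled input: -1 to 1 covers 0.04 m each way for a shift and 5 degrees each way for a turn. Its arguments: {"type":"object","properties":{"motion":{"type":"string"},"grip":{"type":"number"},"squeeze":{"type":"number"}},"required":["motion"]}

```bash
ls; mkdir -p pics
python3 - <<'E'
from workcell import telemetry, cams, bot
import cv2
o=telemetry.get_obs(); print(o)
for n in("scene","top"):
    cv2.imwrite(f"pics/{n}0.png",cams.capture(n)[:,:,::-1]); print(n,cams.camera_params(n))
print(bot.nose_length)
E
```

```text
pics
{'time_s': 0.0, 'joints': array([ 6.26988060e+01,  1.77059651e+01,  9.36910151e+01, -5.26934730e-04,
        6.87363940e+01, -3.99139450e+00]), 'qd': array([-0.03952951, -0.04571549,  0.02955108,  0.03284613,  0.01865656,
        0.0863909 ]), 'effort': array([-8.29678811e-04, -4.15266681e+01, -2.76658201e+01, -1.75039240e-04,
        1.04276882e-02,  1.58006651e-05]), 'eef_pos': array([0.24694642, 0.57325951, 0.23801875]), 'ee_rot': array([-1.79866915e+02, -8.79429746e-03,  1.56690382e+02]), 'wrist_force': array([ 0.69116807, -0.2228499 ,  0.28160718]), 'wrist_torque': array([ 0.03209006, -0.03613042, -0.01793322]), 'finger_force': 0.0, 'finger_gap': 0.08519252540330248}
scene {'fx': 574.6796168217896, 'fy': 574.6796168217896, 'cx': 326.48444749869793, 'cy': 235.44833246346096, 'view': array([[-0.68395133,  0.72945531,  0.01027282,  0.41319512],
       [ 0.45702182,  0.4394033 , -0.77334067, -0.20253442],
       [-0.56863137, -0.52423248, -0.63390747,  1.42333536],
       [ 0.        ,  0.        ,  0.        ,  1.        ]])}
top {'fx': 536.0942337594715, 'fy': 536.0942337594715, 'cx': 321.95209281673243, 'cy': 235.19432397354367, 'view': array([[ 0.00564104, -0.99990452,  0.01261479, -0.01373937],
       [-0.98919929, -0.00742749, -0.14638851,  0.6006546 ],
       [ 0.14646823, -0.01165275, -0.98914674,  0.8284487 ],
       [ 0.        ,  0.        ,  0.        ,  1.        ]])}
0.008
```

View pics/scene0.png

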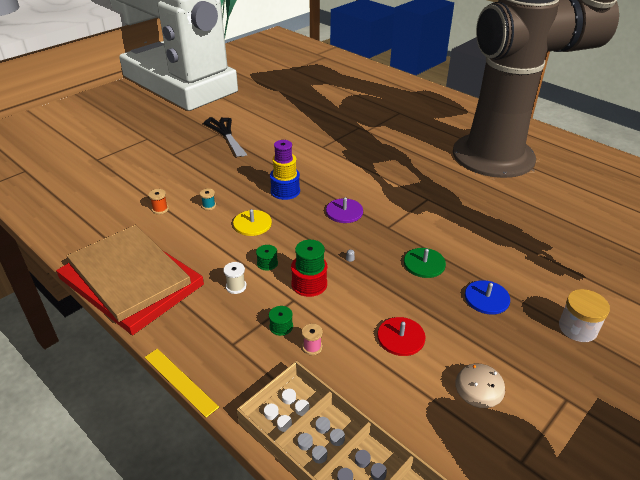

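View pics/top0.png

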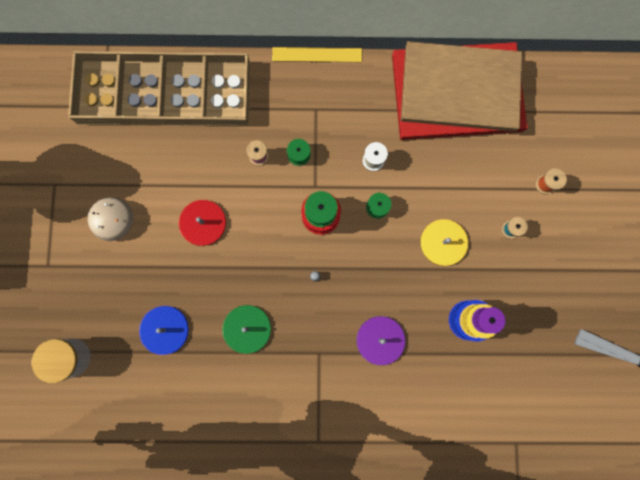

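Scene camera: the blue/yellow/violet stack is at about (284,170) and the red/green stack at about (309,268). The holders are violet (345,210), yellow (252,222), green (425,262), blue (487,296) and red (401,335). The loose green spools at (266,257) and (281,320) are decoys. In the top camera the stacks are at (480,320) and (321,210).

```bash
cat > h.py <<'E'
from workcell import telemetry, cams
import cv2, numpy as np
HUE={'red':[(0,6),(174,180)],'blue':[(110,128)],'green':[(50,80)],'yellow':[(24,34)],'violet':[(132,150)]}
def mask(im,c):
    h=cv2.cvtColor(im,cv2.COLOR_RGB2HSV)
    return sum(cv2.inRange(h,(a,130,40),(b,255,255)) for a,b in HUE[c])
def ray(cam,pts,z):
    P=cams.camera_params(cam); V=P['view']; R=V[:3,:3]; C=-R.T@V[:3,3]
    p=np.atleast_2d(pts).astype(float)
    d=np.c_[(p[:,0]-P['cx'])/P['fx'],(p[:,1]-P['cy'])/P['fy'],np.ones(len(p))]@R
    return C+d*((z-C[2])/d[:,2])[:,None]
def blobs(cam,im,c,z,amin=150):
    "centroid & size of each blob (hull) of colour c, cast on plane z"
    cs,_=cv2.findContours(mask(im,c),cv2.RETR_EXTERNAL,cv2.CHAIN_APPROX_NONE)
    out=[]
    for k in cs:
        if cv2.contourArea(k)<amin: continue
        w=ray(cam,cv2.convexHull(k)[:,0],z)[:,:2]
        wi=(w*1e5).astype(np.int32); M=cv2.moments(cv2.convexHull(wi.reshape(-1,1,2)).astype(np.float32))
        (u,v),r=cv2.minEnclosingCircle(k)
        out.append((np.round([u,v]),np.round([M['m10']/M['m00']/1e5,M['m01']/M['m00']/1e5],4),np.round(np.ptp(w,axis=0),3)))
    return out
E
python3 - <<'E'
from h import *
im=cams.capture('top'); s=cams.capture('scene')
for c in HUE:
    print(c)
    for cam,i in(('top',im),('scene',s)):
        for b in blobs(cam,i,c,0.008): print('  H',cam,*b)
print('violet mid .103',[b for b in blobs('top',im,'violet',.103)],[b for b in blobs('scene',s,'violet',.103)])
print('green mid .065',[b for b in blobs('top',im,'green',.065)],[b for b in blobs('scene',s,'green',.065)])
E
```

```text
red
  H top [321. 213.] [ 0.6405 -0.0076] [0.059 0.067]
  H top [202. 222.] [0.6268 0.1935] [0.078 0.078]
  H top [451.  90.] [ 0.8427 -0.2054] [0.168 0.202]
  H top [490.  48.] [ 0.9528 -0.3235] [0.015 0.097]
  H scene [401. 336.] [0.6322 0.1958] [0.083 0.082]
  H scene [309. 275.] [ 0.6347 -0.0164] [0.1   0.101]
  H scene [130. 277.] [ 0.8721 -0.2337] [0.185 0.243]
blue
  H top [163. 330.] [0.4468 0.2497] [0.076 0.078]
  H top [471. 320.] [ 0.4661 -0.2537] [0.066 0.06 ]
  H scene [487. 297.] [0.453  0.2516] [0.084 0.08 ]
  H scene [284. 182.] [ 0.4565 -0.268 ] [0.109 0.112]
  H scene [392.  23.] [-0.5171 -0.7142] [0.674 0.6  ]
green
  H top [246. 329.] [0.4488 0.1134] [0.075 0.077]
  H top [378. 205.] [ 0.6588 -0.1066] [0.042 0.04 ]
  H top [320. 209.] [ 0.6522 -0.0077] [0.059 0.051]
  H top [299. 152.] [0.7525 0.0317] [0.045 0.038]
  H scene [281. 320.] [0.7467 0.026 ] [0.057 0.06 ]
  H scene [424. 262.] [0.4552 0.1165] [0.084 0.081]
  H scene [267. 257.] [ 0.6537 -0.1117] [0.06  0.065]
  H scene [310. 257.] [ 0.5947 -0.0533] [0.088 0.087]
yellow
  H top [478. 322.] [ 0.4639 -0.26
[... 709 characters left out ...]
-0.0215]), array([0.072, 0.073])), (array([283., 151.]), array([ 0.4681, -0.2569]), array([0.074, 0.079]))]
green mid .065 [(array([246., 329.]), array([0.4503, 0.1062]), array([0.07 , 0.072])), (array([378., 205.]), array([ 0.647 , -0.0998]), array([0.039, 0.037])), (array([320., 209.]), array([ 0.6408, -0.0072]), array([0.055, 0.048])), (array([299., 152.]), array([0.7348, 0.0297]), array([0.042, 0.036]))] [(array([281., 320.]), array([0.7807, 0.0654]), array([0.052, 0.056])), (array([424., 262.]), array([0.5119, 0.1489]), array([0.078, 0.075])), (array([267., 257.]), array([ 0.6949, -0.0615]), array([0.056, 0.06 ])), (array([310., 257.]), array([ 0.6406, -0.0077]), array([0.082, 0.081]))]
```

>>> servo_tool --motion "0 0 0 0 0 0.9;0 0 0 0 0 0.9;0 0 0 0 0 0.9;0 0 0 0 0 0.9;0 0 0 0 0 0.9" --grip 1 --squeeze 30

```text
time_s: 0.62
eef_pos: [0.2472, 0.5738, 0.2389]
ee_rot: [-180.0, 0.0, 134.0]
wrist_force: [0.9, 0.4, -0.7]
finger_gap: 0.0853
finger_force: 0.0
```

>>> servo_tool --motion "0 0 0 0 0 0.9;0 0 0 0 0 0.9;0 0 0 0 0 0.9;0 0 0 0 0 0.9;0 0 0 0 0 0.9"

```text
time_s: 1.03
eef_pos: [0.2472, 0.5738, 0.2389]
ee_rot: [-180.0, 0.0, 111.5]
wrist_force: [0.0, -0.5, 0.5]
finger_gap: 0.0853
finger_force: 0.0
```

>>> servo_tool --motion "0 0 0 0 0 0.9;0 0 0 0 0 0.9;0 0 0 0 0 0.9;0 0 0 0 0 0.64;0 0 0 0 0 0"

```text
time_s: 1.45
eef_pos: [0.2472, 0.5738, 0.2389]
ee_rot: [-180.0, 0.0, 94.9]
wrist_force: [0.0, -0.4, -0.7]
finger_gap: 0.0854
finger_force: 0.0
```

>>> servo_tool --motion "0 0 0 0 0 0.98;-0.8 0.5 0 0 0 0;-0.8 0.5 0 0 0 0;-0.8 0.5 0 0 0 0;-0.8 0.5 0 0 0 0"

```text
time_s: 1.87
eef_pos: [0.3278, 0.4448, 0.239]
ee_rot: [-180.0, 0.0, 90.3]
wrist_force: [0.5, 0.3, 0.9]
finger_gap: 0.0855
finger_force: 0.0
```

>>> servo_tool --motion "-0.8 0.5 0 0 0 0;-0.8 0.5 0 0 0 0;-0.8 0.5 0 0 0 0;-0.8 0.5 0 0 0 0;-0.8 0.5 0 0 0 0"

```text
time_s: 2.28
eef_pos: [0.4284, 0.2846, 0.2394]
ee_rot: [180.0, -0.0, 90.2]
wrist_force: [0.4, 0.1, 0.7]
finger_gap: 0.0854
finger_force: 0.0
```

>>> servo_tool --motion "-0.8 0.5 0 0 0 0;-0.8 0.5 0 0 0 0;-0.8 0.5 0 0 0 0;-0.8 0.5 0 0 0 0;-0.8 0.5 0 0 0 0"

```text
time_s: 2.7
eef_pos: [0.5287, 0.1247, 0.2394]
ee_rot: [180.0, -0.0, 90.2]
wrist_force: [0.4, 0.2, 0.6]
finger_gap: 0.0856
finger_force: 0.0
```

>>> servo_tool --motion "-0.8 0.5 0.5 0 0 0;-0.8 0.5 0.5 0 0 0;-0.8 0.5 0.5 0 0 0;-0.8 0.5 0.5 0 0 0;-0.13 0.34 0.5 0 0 0"

```text
time_s: 3.12
eef_pos: [0.6218, -0.0087, 0.1406]
ee_rot: [179.9, 0.1, 90.0]
wrist_force: [0.1, 1.4, -0.2]
finger_gap: 0.0855
finger_force: 0.0
```

>>> servo_tool --motion "0 0 0 0 0 0;0 0 0 0 0 0;0 0 0 0 0 0;0 0 0 0 0 0;0 0 0 0 0 0"

```text
time_s: 3.53
eef_pos: [0.6202, -0.0024, 0.143]
ee_rot: [179.9, 0.0, 90.2]
wrist_force: [0.7, 0.2, -0.7]
finger_gap: 0.0851
finger_force: 0.0
```

>>> servo_tool --motion "-0.13 0.51 0 0 0 0;0 0 0 0 0 0;0 0 0.5 0 0 0;0 0 0.5 0 0 0;0 0 0.5 0 0 0"

```text
time_s: 3.95
eef_pos: [0.6409, -0.0079, 0.0824]
ee_rot: [179.8, 0.0, 90.2]
wrist_force: [-0.4, 0.7, 0.0]
finger_gap: 0.0853
finger_force: 0.0
```

>>> servo_tool --motion "0 0 0.35 0 0 0;0 0 0.3 0 0 0;0 0 0 0 0 0;0 0 0 0 0 0;0 0 0 0 0 0"

```text
time_s: 4.37
eef_pos: [0.6413, -0.0086, 0.0564]
ee_rot: [179.9, 0.0, 90.1]
wrist_force: [0.3, 0.8, 0.3]
finger_gap: 0.0856
finger_force: 0.0
```

>>> servo_tool --motion "0 0 0 0 0 0;0 0 0 0 0 0;0 0 0 0 0 0;0 0 0 0 0 0;0 0 0 0 0 0" --grip 0.4 --squeeze 25

```text
time_s: 4.78
eef_pos: [0.6411, -0.0088, 0.0565]
ee_rot: [179.9, 0.0, 90.1]
wrist_force: [-0.2, -0.2, 4.4]
finger_gap: 0.0511
finger_force: 26.2
```

>>> servo_tool --motion "0 0 0 0 0 0;0 0 0 0 0 0;0 0 0 0 0 0;0 0 0 0 0 0;0 0 0 0 0 0"

```text
time_s: 5.2
eef_pos: [0.6411, -0.0087, 0.0565]
ee_rot: [179.9, 0.0, 90.1]
wrist_force: [-0.4, -0.1, 5.2]
finger_gap: 0.0511
finger_force: 26.2
```

>>> servo_tool --motion "0 0 -0.2 0 0 0;0 0 -0.4 0 0 0;0 0 -0.5 0 0 0;0 0 -0.4 0 0 0;0.1 -0.18 0 0 0 0" --squeeze 35

```text
time_s: 5.62
eef_pos: [0.637, -0.0054, 0.1194]
ee_rot: [179.5, 0.1, 90.1]
wrist_force: [1.8, 0.4, -0.3]
finger_gap: 0.0509
finger_force: 36.6
```

>>> servo_tool --motion "0.3 -0.5 0 0 0 0;0.4 -0.6 0 0 0 0;0.4 -0.6 0 0 0 0;0.4 -0.6 0 0 0 0;0.4 -0.6 0 0 0 0"

```text
time_s: 6.03
eef_pos: [0.514, 0.0718, 0.1138]
ee_rot: [-179.8, -0.0, 90.1]
wrist_force: [0.6, 0.7, -0.4]
finger_gap: 0.0509
finger_force: 36.7
```

>>> servo_tool --motion "0.4 -0.6 0 0 0 0;0.4 -0.6 0 0 0 0;0.23 -0.5 0 0 0 0;0 0 0 0 0 0;0 0 0 0 0 0"

```text
time_s: 6.45
eef_pos: [0.4465, 0.1126, 0.1141]
ee_rot: [-179.9, 0.0, 90.2]
wrist_force: [0.1, -0.1, -0.1]
finger_gap: 0.0509
finger_force: 36.7
```

>>> servo_tool --motion "0 0 0 0 0 0;0 0 0 0 0 0;0 0 0 0 0 0;0 0 0 0 0 0;0 0 0 0 0 0"

```text
time_s: 6.87
eef_pos: [0.4495, 0.1119, 0.1152]
ee_rot: [180.0, 0.0, 90.0]
wrist_force: [-0.0, 0.0, -1.0]
finger_gap: 0.0509
finger_force: 36.7
```

Run:
```python
from h import *
im=cams.capture('top'); s=cams.capture('scene')
cv2.imwrite('pics/s1.png',s[:,:,::-1]); cv2.imwrite('pics/t1.png',im[:,:,::-1])
for c,z in (('green',.124),('red',.0225)):
  for b in blobs('top',im,c,z)+blobs('scene',s,c,z): print(c,*b)
```

```text
green [260. 326.] [0.4569 0.0744] [0.051 0.019]
green [378. 205.] [ 0.635  -0.0927] [0.037 0.034]
green [299. 152.] [0.7161 0.0275] [0.038 0.033]
green [281. 320.] [0.8159 0.1063] [0.048 0.051]
green [424. 262.] [0.5706 0.1825] [0.071 0.069]
green [267. 257.] [ 0.7376 -0.0096] [0.051 0.054]
green [434. 214.] [0.4495 0.1236] [0.096 0.058]
red [202. 222.] [0.6243 0.1904] [0.076 0.077]
red [321. 213.] [ 0.6428 -0.0079] [0.074 0.067]
red [450.  90.] [ 0.8367 -0.2016] [0.165 0.197]
red [490.  48.] [ 0.9451 -0.318 ] [0.015 0.096]
red [401. 336.] [0.6431 0.2024] [0.082 0.08 ]
red [309. 275.] [ 0.6426 -0.0084] [0.098 0.1  ]
red [130. 277.] [ 0.8783 -0.2185] [0.181 0.238]
```

View pics/s1.png

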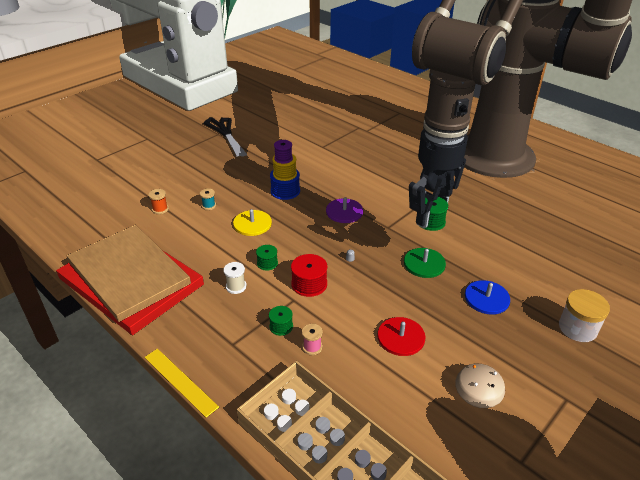

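The picture shows the green spool held upright at (434,214), above the green holder's pin at (425,255). The red spool is now free at (309,275).

>>> servo_tool --motion "0 0 0.4 0 0 0;0 0 0.6 0 0 0;0 0 0.5 0 0 0;0 0 0.4 0 0 0;0 0 0.3 0 0 0"

```text
time_s: 7.38
eef_pos: [0.4481, 0.112, 0.0257]
ee_rot: [-179.9, 0.0, 90.1]
wrist_force: [-0.6, 0.1, -0.6]
finger_gap: 0.0515
finger_force: 36.7
```

>>> servo_tool --motion "0 0 0.15 0 0 0;0 0 0 0 0 0;0 0 0 0 0 0;0 0 0 0 0 0;0 0 0 0 0 0"

```text
time_s: 7.8
eef_pos: [0.4497, 0.1123, 0.0219]
ee_rot: [179.9, -0.0, 90.1]
wrist_force: [-0.2, -0.1, -0.8]
finger_gap: 0.0509
finger_force: 37.0
```

>>> servo_tool --motion "0 0 0.03 0 0 0;0 0 0 0 0 0;0 0 0 0 0 0;0 0 0 0 0 0;0 0 0 0 0 0"

```text
time_s: 8.22
eef_pos: [0.449, 0.1123, 0.0201]
ee_rot: [180.0, -0.0, 90.1]
wrist_force: [-0.3, -0.4, -0.9]
finger_gap: 0.051
finger_force: 37.0
```

>>> servo_tool --motion "0 0 0 0 0 0;0 0 0 0 0 0;0 0 0 0 0 0;0 0 0 0 0 0;0 0 0 0 0 0" --grip 1

```text
time_s: 8.63
eef_pos: [0.449, 0.1122, 0.0201]
ee_rot: [180.0, 0.0, 90.1]
wrist_force: [-0.4, -0.3, 0.4]
finger_gap: 0.0852
finger_force: 0.0
```

>>> servo_tool --motion "0 0 -0.2 0 0 0;0 0 -0.4 0 0 0;0 0 -0.6 0 0 0;0 0 -0.7 0 0 0;0 0 -0.6 0 0 0"

```text
time_s: 9.05
eef_pos: [0.4489, 0.1122, 0.1218]
ee_rot: [180.0, -0.0, 90.1]
wrist_force: [0.5, -0.3, 0.1]
finger_gap: 0.0853
finger_force: 0.0
```

>>> servo_tool --motion "-0.3 0.42 0 0 0 0;-0.4 0.6 0 0 0 0;-0.4 0.6 0 0 0 0;-0.4 0.6 0 0 0 0;-0.4 0.6 0 0 0 0"

```text
time_s: 9.47
eef_pos: [0.5629, 0.0357, 0.1209]
ee_rot: [180.0, -0.0, 90.1]
wrist_force: [0.9, 0.2, 1.3]
finger_gap: 0.0854
finger_force: 0.0
```

>>> servo_tool --motion "-0.4 0.6 0 0 0 0;-0.4 0.6 0 0 0 0;-0.2 0.5 0 0 0 0;-0.11 0.3 0 0 0 0;0 0 0 0 0 0"

```text
time_s: 9.88
eef_pos: [0.6448, -0.0093, 0.121]
ee_rot: [179.8, 0.0, 90.0]
wrist_force: [0.6, -0.1, 1.4]
finger_gap: 0.085
finger_force: 0.0
```

>>> servo_tool --motion "0 0 0 0 0 0;0 0 0 0 0 0;0 0 0 0 0 0;0 0 0 0 0 0;0 0 0 0 0 0"

```text
time_s: 10.3
eef_pos: [0.6412, -0.0073, 0.1201]
ee_rot: [-180.0, -0.0, 90.1]
wrist_force: [0.3, -0.2, -0.1]
finger_gap: 0.0857
finger_force: 0.0
```

Run:
```python
from h import *
im=cams.capture('top'); s=cams.capture('scene')
for b in blobs('top',im,'green',.028)+blobs('scene',s,'green',.028): print(*b)
```

```text
[281. 320.] [0.7586 0.0398] [0.055 0.059]
[267. 257.] [ 0.6681 -0.0941] [0.059 0.063]
[425. 258.] [0.4629 0.1208] [0.11 0.09]
```

>>> servo_tool --motion "-0.02 0.04 0.4 0 0 0;0 0 0.7 0 0 0;0 0 0.6 0 0 0;0 0 0.5 0 0 0;0 0 0.3 0 0 0"

```text
time_s: 10.82
eef_pos: [0.6415, -0.0084, 0.0173]
ee_rot: [-179.8, -0.0, 90.1]
wrist_force: [-0.3, -0.5, -0.3]
finger_gap: 0.0855
finger_force: 0.0
```

>>> servo_tool --motion "0 0 0.15 0 0 0;0 0 0 0 0 0;0 0 0 0 0 0;0 0 0 0 0 0;0 0 0 0 0 0"

```text
time_s: 11.23
eef_pos: [0.645, -0.0087, 0.0158]
ee_rot: [179.8, 0.0, 90.1]
wrist_force: [-0.5, -0.3, -0.3]
finger_gap: 0.085
finger_force: 0.0
```

>>> servo_tool --motion "0 0 0 0 0 0;0 0 0 0 0 0;0 0 0 0 0 0;0 0 0 0 0 0;0 0 0 0 0 0" --grip 0.5 --squeeze 35

```text
time_s: 11.65
eef_pos: [0.6444, -0.0087, 0.0154]
ee_rot: [179.9, 0.0, 90.1]
wrist_force: [-0.9, -0.1, 5.7]
finger_gap: 0.0652
finger_force: 39.1
```

>>> servo_tool --motion "0 0 0 0 0 0;0 0 0 0 0 0;0 0 0 0 0 0;0 0 0 0 0 0;0 0 0 0 0 0"

```text
time_s: 12.07
eef_pos: [0.6443, -0.0087, 0.0154]
ee_rot: [179.9, 0.0, 90.1]
wrist_force: [-1.0, -0.5, 5.7]
finger_gap: 0.0647
finger_force: 39.1
```

>>> servo_tool --motion "0 0 -0.2 0 0 0;0 0 -0.4 0 0 0;0 0 -0.5 0 0 0;0 0 -0.4 0 0 0;0 0 -0.2 0 0 0"

```text
time_s: 12.48
eef_pos: [0.6447, -0.0087, 0.0842]
ee_rot: [179.8, 0.0, 90.1]
wrist_force: [-0.7, -1.1, -1.0]
finger_gap: 0.0647
finger_force: 39.2
```

>>> servo_tool --motion "0.3 -0.01 0 0 0 0;0.6 -0.05 0 0 0 0;0.8 -0.05 0 0 0 0;0.8 -0.1 0 0 0 0;0.8 -0.1 0 0 0 0"

```text
time_s: 12.9
eef_pos: [0.6293, 0.125, 0.0804]
ee_rot: [-179.9, -0.0, 90.0]
wrist_force: [-0.6, 0.4, -0.9]
finger_gap: 0.0655
finger_force: 39.2
```

>>> servo_tool --motion "0.7 -0.1 0 0 0 0;0.6 0 0 0 0 0;0.4 0 0 0 0 0;0.03 0 0 0 0 0;0 0 0 0 0 0"

```text
time_s: 13.32
eef_pos: [0.6259, 0.1936, 0.081]
ee_rot: [-179.9, 0.0, 90.2]
wrist_force: [0.6, -0.5, -2.3]
finger_gap: 0.0651
finger_force: 39.2
```

>>> servo_tool --motion "0 0 0 0 0 0;0 0 0 0 0 0;0 0 0 0 0 0;0 0 0 0 0 0;0 0 0 0 0 0"

```text
time_s: 13.73
eef_pos: [0.627, 0.1916, 0.0821]
ee_rot: [180.0, 0.0, 90.0]
wrist_force: [-0.2, -0.7, -2.0]
finger_gap: 0.0649
finger_force: 39.2
```

>>> servo_tool --motion "0.02 0.02 0.3 0 0 0;0 0 0.5 0 0 0;0 0 0.4 0 0 0;0 0 0.22 0 0 0;0 0 0 0 0 0"

```text
time_s: 14.15
eef_pos: [0.6265, 0.193, 0.0236]
ee_rot: [-179.8, 0.0, 90.1]
wrist_force: [-0.1, 0.2, -2.3]
finger_gap: 0.0651
finger_force: 40.0
```

>>> servo_tool --motion "0 0 0 0 0 0;0 0 0 0 0 0;0 0 0 0 0 0;0 0 0 0 0 0;0 0 0 0 0 0"

```text
time_s: 14.57
eef_pos: [0.6278, 0.1933, 0.0255]
ee_rot: [180.0, -0.0, 90.1]
wrist_force: [0.6, -0.0, -1.4]
finger_gap: 0.0652
finger_force: 40.0
```

>>> servo_tool --motion "0 0 0.04 0 0 0;0 0 0 0 0 0;0 0 0 0 0 0;0 0 0 0 0 0;0 0 0 0 0 0"

```text
time_s: 14.98
eef_pos: [0.6276, 0.1933, 0.0236]
ee_rot: [-180.0, -0.0, 90.1]
wrist_force: [0.4, -0.2, -2.0]
finger_gap: 0.065
finger_force: 40.0
```

>>> servo_tool --motion "0 0 0 0 0 0;0 0 0 0 0 0;0 0 0 0 0 0;0 0 0 0 0 0;0 0 0 0 0 0" --grip 1

```text
time_s: 15.4
eef_pos: [0.6278, 0.1934, 0.0239]
ee_rot: [180.0, -0.0, 90.1]
wrist_force: [0.5, -1.1, 0.1]
finger_gap: 0.0858
finger_force: 0.0
```

>>> servo_tool --motion "0 0 -0.4 0 0 0;0 0 -0.8 0 0 0;0 0 -0.9 0 0 0;0 0 -0.9 0 0 0;0 0 -0.8 0 0 0"

```text
time_s: 15.82
eef_pos: [0.6279, 0.1934, 0.1779]
ee_rot: [179.9, -0.0, 90.1]
wrist_force: [0.4, 0.7, 0.4]
finger_gap: 0.0857
finger_force: 0.0
```

>>> servo_tool --motion "-0.5 -0.2 0 0 0 0;-0.8 -0.3 0 0 0 0;-0.8 -0.3 0 0 0 0;-0.8 -0.3 0 0 0 0;-0.8 -0.3 0 0 0 0"

```text
time_s: 16.23
eef_pos: [0.5711, 0.0441, 0.1759]
ee_rot: [180.0, 0.0, 90.1]
wrist_force: [1.3, -0.2, -0.7]
finger_gap: 0.0855
finger_force: 0.0
```

>>> servo_tool --motion "-0.8 -0.3 0 0 0 0;-0.8 -0.3 0 0 0 0;-0.8 -0.3 0 0 0 0;-0.8 -0.3 0 0 0 0;-0.8 -0.3 0 0 0 0"

```text
time_s: 16.65
eef_pos: [0.5113, -0.1163, 0.176]
ee_rot: [180.0, 0.0, 90.1]
wrist_force: [0.4, -0.4, -1.0]
finger_gap: 0.0857
finger_force: 0.0
```

>>> servo_tool --motion "-0.8 -0.3 0 0 0 0;-0.8 -0.3 0 0 0 0;-0.8 -0.3 0 0 0 0;-0.7 -0.2 0 0 0 0;-0.47 0 0 0 0 0"

```text
time_s: 17.07
eef_pos: [0.4666, -0.2602, 0.1758]
ee_rot: [-180.0, 0.0, 90.0]
wrist_force: [0.4, 0.3, 0.1]
finger_gap: 0.0855
finger_force: 0.0
```

>>> servo_tool --motion "0 0 0 0 0 0;0 0 0 0 0 0;0 0 0 0 0 0;0 0 0 0 0 0;0 0 0 0 0 0"

```text
time_s: 17.48
eef_pos: [0.4684, -0.2565, 0.1755]
ee_rot: [-180.0, -0.0, 90.2]
wrist_force: [-0.7, -0.3, -0.0]
finger_gap: 0.0857
finger_force: 0.0
```

Run:
```python
from h import *
im=cams.capture('top'); s=cams.capture('scene')
cv2.imwrite('pics/t2.png',im[:,:,::-1]);cv2.imwrite('pics/s2.png',s[:,:,::-1])
```

```text
(no output)
```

View pics/s2.png

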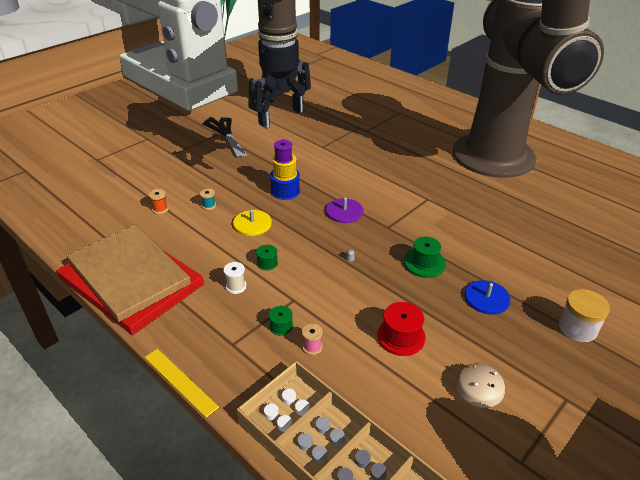

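The green spool at (425,255) and the red spool at (402,325) are seated flat and centred on their holders. The gripper is above the violet spool at (283,150).

>>> servo_tool --motion "-0.03 -0.02 0.3 0 0 0;0 0 0.5 0 0 0;0 0 0.5 0 0 0;0 0 0.4 0 0 0;0 0 0.28 0 0 0"

```text
time_s: 18.0
eef_pos: [0.4662, -0.2578, 0.0938]
ee_rot: [-179.8, -0.1, 90.1]
wrist_force: [-0.1, 0.1, -1.1]
finger_gap: 0.0852
finger_force: 0.0
```

>>> servo_tool --motion "0 0 0 0 0 0;0 0 0 0 0 0;0 0 0 0 0 0;0 0 0 0 0 0;0 0 0 0 0 0"

```text
time_s: 18.42
eef_pos: [0.4684, -0.2595, 0.0977]
ee_rot: [179.9, 0.1, 90.1]
wrist_force: [-0.5, -0.5, -0.5]
finger_gap: 0.0855
finger_force: 0.0
```

>>> servo_tool --motion "0 0 0 0 0 0;0 0 0 0 0 0;0 0 0 0 0 0;0 0 0 0 0 0;0 0 0 0 0 0" --grip 0.25 --squeeze 25

```text
time_s: 18.83
eef_pos: [0.4675, -0.2591, 0.0967]
ee_rot: [-180.0, 0.0, 90.1]
wrist_force: [-0.4, 0.5, 2.9]
finger_gap: 0.0379
finger_force: 24.9
```

>>> servo_tool --motion "0 0 0 0 0 0;0 0 0 0 0 0;0 0 0 0 0 0;0 0 0 0 0 0;0 0 0 0 0 0"

```text
time_s: 19.25
eef_pos: [0.4676, -0.2591, 0.0967]
ee_rot: [180.0, 0.0, 90.1]
wrist_force: [-0.5, 0.9, 4.4]
finger_gap: 0.0381
finger_force: 25.0
```

>>> servo_tool --motion "0 0 -0.2 0 0 0;0 0 -0.4 0 0 0;0 0 -0.4 0 0 0;0 0 -0.25 0 0 0;0.2 -0.06 0 0 0 0" --squeeze 30

```text
time_s: 19.67
eef_pos: [0.4676, -0.253, 0.1493]
ee_rot: [179.7, 0.2, 90.0]
wrist_force: [0.7, -0.1, -0.1]
finger_gap: 0.0377
finger_force: 30.1
```

>>> servo_tool --motion "0.5 -0.1 0 0 0 0;0.7 -0.2 0 0 0 0;0.8 -0.2 0 0 0 0;0.7 -0.2 0 0 0 0;0.5 -0.1 0 0 0 0"

```text
time_s: 20.08
eef_pos: [0.4302, -0.12, 0.145]
ee_rot: [-179.8, -0.1, 90.1]
wrist_force: [-0.0, 0.4, -0.2]
finger_gap: 0.0381
finger_force: 30.2
```

>>> servo_tool --motion "0.34 0 0 0 0 0;0 0 0 0 0 0;0 0 0 0 0 0;0 0 0.3 0 0 0;0 0 0.6 0 0 0"

```text
time_s: 20.5
eef_pos: [0.4363, -0.1112, 0.1126]
ee_rot: [179.6, 0.2, 90.1]
wrist_force: [0.2, -0.5, -1.3]
finger_gap: 0.0374
finger_force: 30.2
```

>>> servo_tool --motion "0 0 0.6 0 0 0;0 0 0.3 0 0 0;0 0 0 0 0 0;0 0 0 0 0 0;0 0 0 0 0 0"

```text
time_s: 20.92
eef_pos: [0.4337, -0.1102, 0.075]
ee_rot: [179.9, 0.0, 90.1]
wrist_force: [0.1, 0.4, -0.4]
finger_gap: 0.0378
finger_force: 30.2
```

>>> servo_tool --motion "0 0 0.3 0 0 0;0 0 0.5 0 0 0;0 0 0.35 0 0 0;0 0 0.2 0 0 0;0 0 0 0 0 0"

```text
time_s: 21.33
eef_pos: [0.4332, -0.1097, 0.0203]
ee_rot: [180.0, 0.0, 90.1]
wrist_force: [0.2, 0.3, 0.2]
finger_gap: 0.0375
finger_force: 30.4
```

>>> servo_tool --motion "0 0 0 0 0 0;0 0 0 0 0 0;0 0 0 0 0 0;0 0 0 0 0 0;0 0 0 0 0 0"

```text
time_s: 21.75
eef_pos: [0.4333, -0.1095, 0.021]
ee_rot: [179.9, 0.0, 90.1]
wrist_force: [0.2, -0.3, -1.6]
finger_gap: 0.0375
finger_force: 30.4
```

Release, raise, then look at the yellow spool before approaching it.

>>> servo_tool --motion "0 0 0 0 0 0;0 0 0 0 0 0;0 0 0 0 0 0;0 0 0 0 0 0;0 0 0 0 0 0" --grip 1

```text
time_s: 22.17
eef_pos: [0.4329, -0.1094, 0.0204]
ee_rot: [-180.0, -0.0, 90.1]
wrist_force: [1.2, -0.0, 1.0]
finger_gap: 0.0854
finger_force: 0.0
```

>>> servo_tool --motion "0 0 -0.3 0 0 0;0 0 -0.6 0 0 0;0 0 -0.8 0 0 0;0 0 -0.8 0 0 0;0 0 -0.5 0 0 0"

```text
time_s: 22.58
eef_pos: [0.4342, -0.1098, 0.1432]
ee_rot: [179.8, 0.1, 90.1]
wrist_force: [0.8, 0.4, 0.8]
finger_gap: 0.0852
finger_force: 0.0
```

Run:
```python
from h import *
print(telemetry.get_obs()['eef_pos'])
im=cams.capture('top'); s=cams.capture('scene')
cv2.imwrite('pics/t3.png',im[:,:,::-1]);cv2.imwrite('pics/s3.png',s[:,:,::-1])
for c,z in (('yellow',.065),('blue',.0225)):
  for n,b in [('t',b) for b in blobs('top',im,c,z)]+[('s',b) for b in blobs('scene',s,c,z)]: print(c,n,*b)
```

```text
[ 0.43415959 -0.10983044  0.14323099]
yellow t [480. 320.] [ 0.4694 -0.2592] [0.043 0.06 ]
yellow t [444. 242.] [ 0.5884 -0.2032] [0.071 0.072]
yellow t [316.  54.] [0.9038 0.0013] [0.021 0.146]
yellow s [182. 382.] [0.9578 0.0472] [0.022 0.146]
yellow s [252. 222.] [ 0.6467 -0.1556] [0.074 0.076]
yellow s [290. 170.] [ 0.4709 -0.2332] [0.071 0.055]
blue t [163. 330.] [0.4471 0.2457] [0.075 0.077]
blue t [465. 309.] [ 0.4832 -0.2416] [0.031 0.053]
blue s [487. 297.] [0.4674 0.2571] [0.083 0.078]
blue s [284. 182.] [ 0.4707 -0.2522] [0.107 0.11 ]
blue s [411.  30.] [-0.5057 -0.6229] [0.66  0.456]
```

View pics/s3.png

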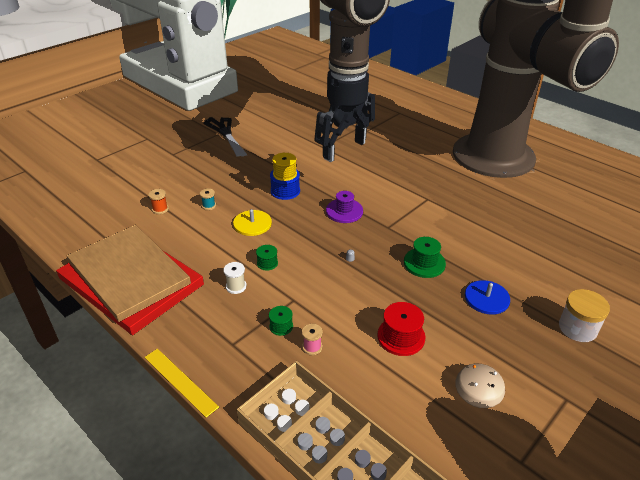

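Violet is seated at (345,203). Shadow clips part of the yellow mask at (285,165), so I'll remeasure with a wider hue range.

Run:
```python
from h import *
HUE['yellow']=[(20,34)]
for n,f in(('top','t3'),('scene','s3')):
  im=cv2.imread(f'pics/{f}.png')[:,:,::-1].copy()
  m=cv2.cvtColor(im,cv2.COLOR_RGB2HSV)
  print(n,m[318,490] if n=='top' else m[165,275], m[320,480] if n=='top' else m[165,290])
  for b in blobs(n,im,'yellow',.065): print(*b)
```

```text
top [ 24 180 143] [ 23 174 113]
[ 54. 361.] [0.4015 0.3989] [0.061 0.067]
[481. 321.] [ 0.4696 -0.2603] [0.046 0.064]
[444. 242.] [ 0.5883 -0.2038] [0.074 0.077]
[316.  54.] [0.9037 0.0021] [0.026 0.149]
scene [ 23 239  96] [ 24 249 165]
[182. 382.] [0.9579 0.0472] [0.024 0.147]
[252. 222.] [ 0.6467 -0.1554] [0.077 0.08 ]
[284. 166.] [ 0.4669 -0.2558] [0.092 0.095]
```

>>> servo_tool --motion "-0.3 0.05 0 0 0 0;-0.6 0.1 0 0 0 0;-0.8 0.2 0 0 0 0;-0.8 0.2 0 0 0 0;-0.6 0.2 0 0 0 0"

```text
time_s: 23.1
eef_pos: [0.4621, -0.2356, 0.1384]
ee_rot: [-179.8, -0.0, 90.1]
wrist_force: [0.2, 0.0, 0.7]
finger_gap: 0.0854
finger_force: 0.0
```

>>> servo_tool --motion "-0.4 0.1 0 0 0 0;-0.2 0 0 0 0 0;0 0 0 0 0 0;0 0 0 0 0 0;0 0 0 0 0 0"

```text
time_s: 23.52
eef_pos: [0.466, -0.2559, 0.1396]
ee_rot: [-179.9, -0.1, 90.1]
wrist_force: [-0.2, 0.6, -0.8]
finger_gap: 0.0852
finger_force: 0.0
```

>>> servo_tool --motion "0 0 0.4 0 0 0;0 0 0.6 0 0 0;0 0 0.6 0 0 0;0 0 0.4 0 0 0;0 0 0.15 0 0 0"

```text
time_s: 23.93
eef_pos: [0.4647, -0.2544, 0.0518]
ee_rot: [-179.7, -0.2, 90.2]
wrist_force: [-1.2, 0.6, 0.1]
finger_gap: 0.0854
finger_force: 0.0
```

>>> servo_tool --motion "0 0 0 0 0 0;0 0 0 0 0 0;0 0 0 0 0 0;0 0 0 0 0 0;0 0 0 0 0 0"

```text
time_s: 24.35
eef_pos: [0.4681, -0.2579, 0.0557]
ee_rot: [179.9, 0.1, 90.1]
wrist_force: [0.3, -0.1, -0.4]
finger_gap: 0.0854
finger_force: 0.0
```

>>> servo_tool --motion "0 0 -0.03 0 0 0;0 0 0 0 0 0;0 0 0 0 0 0;0 0 0 0 0 0;0 0 0 0 0 0" --grip 0.4

```text
time_s: 24.77
eef_pos: [0.4674, -0.2576, 0.0563]
ee_rot: [180.0, 0.0, 90.1]
wrist_force: [-0.6, 1.3, 5.6]
finger_gap: 0.0512
finger_force: 31.0
```

>>> servo_tool --motion "0 0 0 0 0 0;0 0 0 0 0 0;0 0 0 0 0 0;0 0 0 0 0 0;0 0 0 0 0 0"

```text
time_s: 25.18
eef_pos: [0.4674, -0.2576, 0.0563]
ee_rot: [180.0, 0.0, 90.1]
wrist_force: [-2.2, 0.9, 6.1]
finger_gap: 0.0508
finger_force: 31.0
```

>>> servo_tool --motion "0 0 -0.2 0 0 0;0 0 -0.4 0 0 0;0 0 -0.4 0 0 0;0 0 -0.25 0 0 0;0 0.2 0 0 0 0"

```text
time_s: 25.6
eef_pos: [0.4756, -0.258, 0.1077]
ee_rot: [179.9, 0.1, 90.1]
wrist_force: [0.4, -0.0, 0.2]
finger_gap: 0.0512
finger_force: 31.4
```

>>> servo_tool --motion "0.1 0.4 0 0 0 0;0.2 0.6 0 0 0 0;0.3 0.7 0 0 0 0;0.2 0.7 0 0 0 0;0.2 0.4 0 0 0 0"

```text
time_s: 26.02
eef_pos: [0.5901, -0.2165, 0.1051]
ee_rot: [179.9, 0.0, 90.1]
wrist_force: [-0.3, -0.3, -0.3]
finger_gap: 0.0505
finger_force: 31.4
```

>>> servo_tool --motion "0 0.24 0 0 0 0;0 0 0 0 0 0;0 0 0 0 0 0;0 0 0 0 0 0;0 0 0.3 0 0 0"

```text
time_s: 26.43
eef_pos: [0.5974, -0.2185, 0.0955]
ee_rot: [179.8, 0.1, 90.0]
wrist_force: [1.5, -0.6, 0.6]
finger_gap: 0.0509
finger_force: 31.5
```

>>> servo_tool --motion "0 0 0.3 0 0 0;0 0 0 0 0 0;0 0 0 0 0 0;0 0 0 0 0 0;0 0 0 0 0 0"

```text
time_s: 26.85
eef_pos: [0.5968, -0.2174, 0.0818]
ee_rot: [180.0, 0.0, 90.1]
wrist_force: [0.4, -0.7, 0.4]
finger_gap: 0.0506
finger_force: 31.5
```

>>> servo_tool --motion "0 0 0.3 0 0 0;0 0 0.5 0 0 0;0 0 0.4 0 0 0;0 0 0.24 0 0 0;0 0 0.1 0 0 0"

```text
time_s: 27.27
eef_pos: [0.5949, -0.2163, 0.019]
ee_rot: [-179.7, -0.1, 90.1]
wrist_force: [-9.5, 4.5, 22.4]
finger_gap: 0.051
finger_force: 33.2
```

>>> servo_tool --motion "0 0 0 0 0 0;0 0 0 0 0 0;0 0 0 0 0 0;0 0 0 0 0 0;0 0 0 0 0 0"

```text
time_s: 27.68
eef_pos: [0.5969, -0.2172, 0.0202]
ee_rot: [180.0, 0.0, 90.1]
wrist_force: [-0.7, 0.8, -0.8]
finger_gap: 0.0507
finger_force: 31.7
```

>>> servo_tool --motion "0 0 0 0 0 0;0 0 0 0 0 0;0 0 0 0 0 0;0 0 0 0 0 0;0 0 0 0 0 0" --grip 1

```text
time_s: 28.1
eef_pos: [0.5967, -0.2172, 0.0201]
ee_rot: [180.0, 0.0, 90.1]
wrist_force: [0.6, 0.0, -0.0]
finger_gap: 0.0854
finger_force: 0.0
```

>>> servo_tool --motion "0 0 -0.3 0 0 0;0 0 -0.6 0 0 0;0 0 -0.6 0 0 0;0 0 -0.5 0 0 0;0 0 -0.4 0 0 0"

```text
time_s: 28.52
eef_pos: [0.5977, -0.2176, 0.1191]
ee_rot: [179.8, 0.1, 90.1]
wrist_force: [1.6, 0.1, 0.7]
finger_gap: 0.0855
finger_force: 0.0
```

Run:
```python
from h import *
im=cams.capture('top'); s=cams.capture('scene')
cv2.imwrite('pics/t4.png',im[:,:,::-1]);cv2.imwrite('pics/s4.png',s[:,:,::-1])
print(telemetry.get_obs()['eef_pos'])
for n,b in [('t',b) for b in blobs('top',im,'blue',.0225)]+[('s',b) for b in blobs('scene',s,'blue',.0225)]: print(n,*b)
```

```text
[ 0.59967965 -0.21845371  0.12087741]
t [458. 326.] [ 0.4549 -0.2369] [0.04  0.038]
t [164. 330.] [0.4472 0.2457] [0.075 0.077]
s [487. 297.] [0.4674 0.2571] [0.083 0.078]
s [284. 182.] [ 0.4671 -0.2563] [0.109 0.113]
s [392.  23.] [-0.4835 -0.6896] [0.662 0.588]
```

View pics/s4.png

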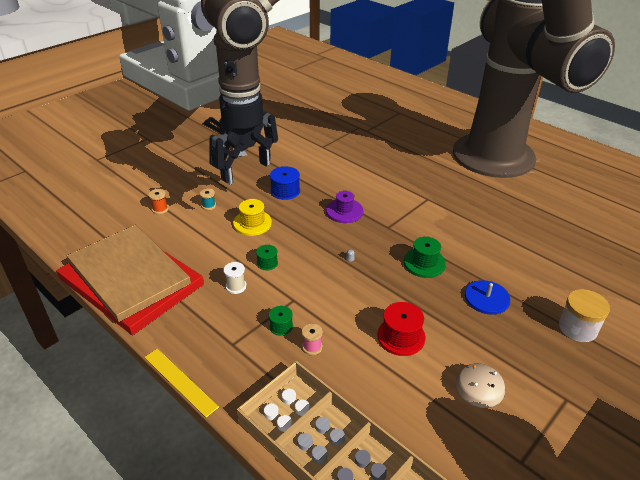

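Yellow is seated at (252,215). The blue spool stands free at (285,183), measured at (0.467, -0.256).

>>> servo_tool --motion "-0.1 -0.3 0 0 0 0;-0.2 -0.6 0 0 0 0;-0.3 -0.8 0 0 0 0;-0.2 -0.8 0 0 0 0;-0.1 -0.5 0 0 0 0"

```text
time_s: 29.03
eef_pos: [0.4713, -0.2526, 0.1135]
ee_rot: [-179.6, -0.2, 90.1]
wrist_force: [-0.3, 0.2, 0.0]
finger_gap: 0.0851
finger_force: 0.0
```

>>> servo_tool --motion "-0.07 -0.24 0 0 0 0;0 0 0 0 0 0;0 0 0 0 0 0;0 0 0 0 0 0;0 0 0 0 0 0"

```text
time_s: 29.45
eef_pos: [0.4685, -0.2562, 0.1162]
ee_rot: [179.9, 0.0, 90.1]
wrist_force: [0.1, -0.5, -0.2]
finger_gap: 0.0856
finger_force: 0.0
```

>>> servo_tool --motion "0 0 0 0 0 0;0 0 0 0 0 0;0 0 0 0 0 0;0 0 0.2 0 0 0;0 0 0.3 0 0 0"

```text
time_s: 29.87
eef_pos: [0.4684, -0.2568, 0.0966]
ee_rot: [179.8, 0.1, 90.1]
wrist_force: [1.0, -0.0, 0.7]
finger_gap: 0.0854
finger_force: 0.0
```

>>> servo_tool --motion "0 0 0.4 0 0 0;0 0 0.6 0 0 0;0 0 0.5 0 0 0;0 0 0.35 0 0 0;0 0 0.15 0 0 0"

```text
time_s: 30.28
eef_pos: [0.4646, -0.2545, 0.0125]
ee_rot: [-179.7, -0.2, 90.1]
wrist_force: [-0.8, -0.3, -0.4]
finger_gap: 0.0853
finger_force: 0.0
```

>>> servo_tool --motion "0 0 0 0 0 0;0 0 0 0 0 0;0 0 0 0 0 0;0 0 0 0 0 0;0 0 0 0 0 0"

```text
time_s: 30.7
eef_pos: [0.468, -0.2567, 0.0171]
ee_rot: [179.9, 0.1, 90.1]
wrist_force: [0.3, 0.2, 0.1]
finger_gap: 0.0857
finger_force: 0.0
```

>>> servo_tool --motion "0 0 0 0 0 0;0 0 0 0 0 0;0 0 0 0 0 0;0 0 0 0 0 0;0 0 0 0 0 0" --grip 0.5 --squeeze 35

```text
time_s: 31.12
eef_pos: [0.4676, -0.2565, 0.017]
ee_rot: [180.0, 0.0, 90.1]
wrist_force: [-1.6, 0.6, 6.7]
finger_gap: 0.0646
finger_force: 38.2
```

>>> servo_tool --motion "0 0 0 0 0 0;0 0 0 0 0 0;0 0 0 0 0 0;0 0 0 0 0 0;0 0 0 0 0 0"

```text
time_s: 31.53
eef_pos: [0.4676, -0.2565, 0.017]
ee_rot: [180.0, 0.0, 90.1]
wrist_force: [-1.1, 1.2, 5.5]
finger_gap: 0.0652
finger_force: 38.2
```

>>> servo_tool --motion "0 0 -0.3 0 0 0;0 0 -0.6 0 0 0;0 0 -0.8 0 0 0;0 0 -0.8 0 0 0;0 0 -0.5 0 0 0"

```text
time_s: 31.95
eef_pos: [0.4682, -0.2568, 0.1394]
ee_rot: [179.8, 0.1, 90.1]
wrist_force: [1.1, -1.4, -2.4]
finger_gap: 0.0651
finger_force: 39.3
```

>>> servo_tool --motion "0.3 0 0 0 0 0;0.6 0 0 0 0 0;0.8 -0.1 0 0 0 0;0.8 -0.1 0 0 0 0;0.8 -0.1 0 0 0 0"

```text
time_s: 32.37
eef_pos: [0.4531, -0.122, 0.1349]
ee_rot: [-179.9, -0.1, 90.0]
wrist_force: [0.3, 0.0, -0.7]
finger_gap: 0.0649
finger_force: 39.3
```

>>> servo_tool --motion "0.8 -0.1 0 0 0 0;0.8 -0.09 0 0 0 0;0.8 0 0 0 0 0;0.8 0 0 0 0 0;0.8 0 0 0 0 0"

```text
time_s: 32.78
eef_pos: [0.445, 0.0379, 0.1349]
ee_rot: [-179.9, -0.0, 90.1]
wrist_force: [0.8, -0.1, -2.3]
finger_gap: 0.0646
finger_force: 39.3
```

>>> servo_tool --motion "0.8 0 0 0 0 0;0.8 0 0 0 0 0;0.8 0 0 0 0 0;0.8 0 0 0 0 0;0.8 0 0 0 0 0"

```text
time_s: 33.2
eef_pos: [0.4447, 0.1975, 0.1348]
ee_rot: [-179.9, 0.0, 90.1]
wrist_force: [0.4, -0.7, -1.3]
finger_gap: 0.0651
finger_force: 39.3
```

>>> servo_tool --motion "0.7 0 0 0 0 0;0.4 0 0 0 0 0;0.24 0 0 0 0 0;0 0 0 0 0 0;0 0 0 0 0 0"

```text
time_s: 33.62
eef_pos: [0.4456, 0.249, 0.1352]
ee_rot: [-179.9, 0.1, 90.2]
wrist_force: [0.1, -0.5, -1.6]
finger_gap: 0.065
finger_force: 39.3
```

>>> servo_tool --motion "0 0 0 0 0 0;0 0 0 0 0 0;0 0 0 0 0 0;0 0 0 0 0 0;0 0 0 0 0 0"

```text
time_s: 34.03
eef_pos: [0.4469, 0.2488, 0.1361]
ee_rot: [180.0, 0.0, 90.0]
wrist_force: [0.5, 0.5, -1.4]
finger_gap: 0.0647
finger_force: 39.3
```

>>> servo_tool --motion "0 0.02 0.4 0 0 0;0 0 0.6 0 0 0;0 0 0.5 0 0 0;0 0 0 0 0 0;0 0 0 0 0 0"

```text
time_s: 34.45
eef_pos: [0.4464, 0.2487, 0.0751]
ee_rot: [-179.8, 0.1, 90.1]
wrist_force: [-0.3, -1.1, -1.3]
finger_gap: 0.0647
finger_force: 39.5
```

>>> servo_tool --motion "0 0 0.3 0 0 0;0 0 0.4 0 0 0;0 0 0.3 0 0 0;0 0 0.2 0 0 0;0 0 0 0 0 0"

```text
time_s: 34.87
eef_pos: [0.4463, 0.2489, 0.0265]
ee_rot: [-179.8, 0.1, 90.1]
wrist_force: [-0.6, -0.4, -0.5]
finger_gap: 0.0648
finger_force: 39.5
```

>>> servo_tool --motion "0 0 0 0 0 0;0 0 0 0 0 0;0 0 0 0 0 0;0 0 0 0 0 0;0 0 0 0 0 0"

```text
time_s: 35.28
eef_pos: [0.448, 0.2497, 0.0286]
ee_rot: [179.9, -0.0, 90.1]
wrist_force: [1.1, -0.3, -0.9]
finger_gap: 0.065
finger_force: 39.5
```

>>> servo_tool --motion "0 0 0.06 0 0 0;0 0 0 0 0 0;0 0 0 0 0 0;0 0 0 0 0 0;0 0 0 0 0 0"

```text
time_s: 35.7
eef_pos: [0.4474, 0.2494, 0.0256]
ee_rot: [-180.0, 0.0, 90.1]
wrist_force: [0.7, 0.4, -1.3]
finger_gap: 0.0648
finger_force: 39.5
```

>>> servo_tool --motion "0 0 0 0 0 0;0 0 0 0 0 0;0 0 0 0 0 0;0 0 0 0 0 0;0 0 0 0 0 0" --grip 1

```text
time_s: 36.12
eef_pos: [0.4476, 0.2495, 0.0258]
ee_rot: [180.0, -0.0, 90.1]
wrist_force: [-0.2, 0.1, 0.5]
finger_gap: 0.0853
finger_force: 0.0
```

>>> servo_tool --motion "0 0 -0.3 0 0 0;0 0 -0.6 0 0 0;0 0 -0.8 0 0 0;0 0 -0.8 0 0 0;0 0 -0.8 0 0 0"

```text
time_s: 36.53
eef_pos: [0.4472, 0.2493, 0.1597]
ee_rot: [-180.0, 0.0, 90.1]
wrist_force: [1.1, 0.2, 0.5]
finger_gap: 0.085
finger_force: 0.0
```

>>> servo_tool --motion "0.5 -0.3 0 0 0 0;0.8 -0.3 0 0 0 0;0.8 -0.3 0 0 0 0;0.8 -0.3 0 0 0 0;0.5 0 0 0 0 0"

```text
time_s: 36.95
eef_pos: [0.3972, 0.3878, 0.1589]
ee_rot: [-180.0, -0.1, 90.2]
wrist_force: [0.2, -0.4, 0.3]
finger_gap: 0.0853
finger_force: 0.0
```

>>> servo_tool --motion "0 0 0 0 0 0;0 0 0 0 0 0;0 0 0 0 0 0;0 0 0 0 0 0;0 0 0 0 0 0"

```text
time_s: 37.37
eef_pos: [0.3995, 0.3841, 0.1576]
ee_rot: [-180.0, 0.0, 90.0]
wrist_force: [0.1, 0.1, 0.3]
finger_gap: 0.0853
finger_force: 0.0
```

Run:
```python
from h import *
im=cams.capture('top'); s=cams.capture('scene')
cv2.imwrite('pics/t5.png',im[:,:,::-1]);cv2.imwrite('pics/s5.png',s[:,:,::-1])
```

```text
(no output)
```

View pics/s5.png

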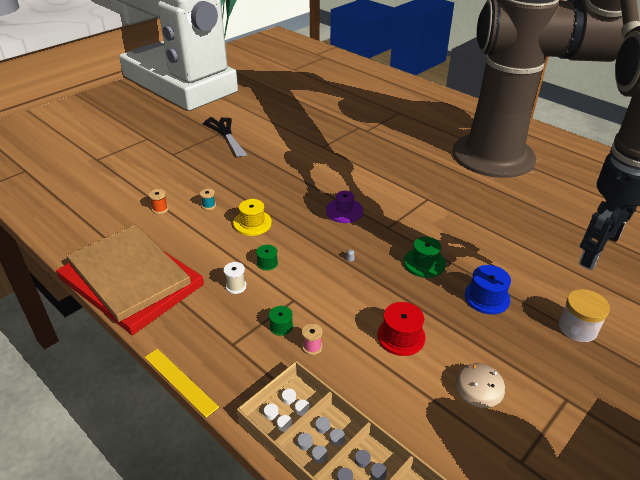

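View pics/t5.png

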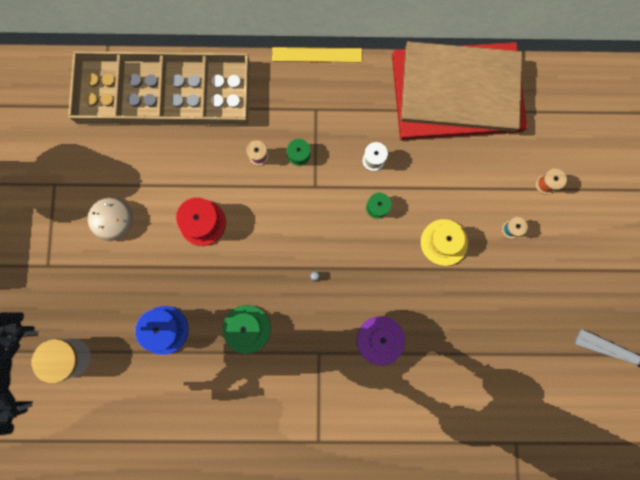

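Both views show all five spools seated upright and centred on their own holders: red (202,220), blue (161,330), green (247,328), yellow (446,241) and violet (382,340) in the top view. The gripper is clear of everything.

```bash
python3 -c "
from workcell import job_done
print(job_done())"
```

```text
the job is handed in; nothing more can be done
None
```

I placed all five spools upright and seated on the holders of their own colours, confirmed in both camera views, and handed the job in at about 37 s of the 128 s limit; the hand-in gave no verdict.

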